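Close one valve on the gas manifold and lock it out

ROBOT

A 6-joint arm with a two-finger parallel gripper is mounted at the origin on the work surface. World frame = base frame: x ahead of the robot, y to its left, z up, the work surface at z = 0. Lengths are in m, angles in degrees, forces in N, time in s.
With the tool pointing down it reaches from about 0.25 to 0.725 m from the base axis. Payload 9.7 kg.
Tool frame: the origin (TCP) lies at the very end of the fingers, on their centre line; the grasp point (between the pads) lies 19 mm behind it; y points along the fingers, x is the direction in which the jaws open and shut, and the axes are right-handed (so a half turn about y gives the same grasp; the last joint's range is limited). The gripper opens to 85 mm and grips with 20 to 120 N. Pads are 22 mm wide; open, the fingers measure 114 mm over their backs; the gripper's body (76 mm by 85 mm) begins 54 mm behind the grasp point. The pads swing forward as they close: fully open they stand 13 mm farther back than shut.
Start: joints at [-67.609, 4.979, 10.078, 95.1, 0, 90], TCP at [0.21, -0.509, 0.231] pointing down, gripper open.
Joint ranges: [-179.16, 179.16], [-48.56, 103.87], [-65.8, 70.77], [-126.05, 130.52], [-82.76, 87.17], [-180, 180]. Speed limits (degrees/s): [127.2, 127.2, 147.25, 180, 180, 180].

INTERFACE

Orientations are given as [roll, pitch, yaw] about the fixed x, y, z axes, in that order (R = Rz(yaw) Ry(pitch) Rx(roll)).
In Python, from workcell import bot gives the robot as it stands.
- The arm moves only by the shell command python3 -m jog 'ROWS' [FORCE]. ROWS is JSON, a list of rows, each a list of 7 numbers: the closure, from 0 (fully open) to 1 (shut), then the shift along the world's x, y, z in units of 25 mm (1.0 is 25 mm), then the turn, a rotation vector about the world's x, y, z in units of 5 degrees (1.0 is 5 degrees). A call has 1 to 5 rows; each row is the pose to reach, as a shift and turn from the pose commanded when the call began; what a row does not reach only later rows make up. A row lasts 1/10 s, in which the tool goes at most 50 mm and 8.59 degrees, less where a joint would pass 70% of its speed; a pose out of reach is approached as far as the arm can. A call with a gripper value outside its range is refused whole. The fingers move at their own pace and stop on an object; FORCE is the grip in N (left out, the last holds). Time passes only in rows, so rows that repeat a pose let the fingers close. It gives the time, the measured TCP pose, the force and the opening at its end, in the units of the state.
- bot.get_obs(): the state, without advancing time (a new reading comes with each control period).
- bot.camera(name): name is "side" or "top" or "wrist"; returns (picture, depth): 384x512x3 uint8, red, green, blue; 384x512 float32, m along the optical axis (not along the pixel's ray), 0 where there is no reading.
- bot.camera_model(name): a dict with "fx", "fy", "cx", "cy" (pixels), "rvec" (rotation vector, rad) and "tvec" (3), from world to camera coordinates, as OpenCV has them; the wrist camera has in their place "tool_from_camera" (4x4, takes a point from camera to tool coordinates, whose origin is the TCP and whose axes are the tool frame's). Camera axes: x right, y down, z forward; pixel columns grow to the right and rows downward; lengths in m; the calibration is good to about 2 mm. The wrist camera is an equidistant fisheye: a pixel r from the principal point sees the ray r / f radians off the axis. A picture is of the moment at which its call begins: read the wrist's pose just before it. camera_model takes no time and is no camera call.
- bot.job_done(): hands the job in, once; it reports no verdict.
Trained networks look in the newest picture that a camera, given by its name, has taken for a name from the list of things; names that differ only in an ending like _2 or _b are one class to them, and where a whole thing is asked for, a point or a joint stands for the part that bears it (a point fixed in the world has none). Each returns a list of dicts, best first, with "conf" (0 to 1); they miss things now and then, are a little off and sometimes report something else, mostly with a low value. They report only what shows in the picture. A call takes as long as a camera call. They do not tell look-alikes from the thing itself.
- bot.regions_of(camera, label): "pixels" (384x512 bool, what is visible of it) and "point" ([row, column] in pixels, amid what is visible of it).
The state is a dict: "time": time; "q": joint angles; "qd": joint speeds; "joint_efforts": joint torques, N m; "ee_pos": TCP position; "tcp_rot": TCP orientation; "wrist_force": force on the tool from outside, world axes, zero at the start; "torque": the same for the moment, N m; "opening": finger opening in m.
Only numpy, scipy, OpenCV 4.12 (cv2) and the standard library are available. Lean on these libraries where they do the work, as an engineer would, in place of code of your own. Each camera call takes 0.05 s, during which the arm holds its last target. There are 200 camera calls.

TASK

On the gas manifold, close the one valve that has a bar handle: turn it clockwise until you feel it meet its seat, then nip it up by another 10 to 20 degrees without forcing it. Then set the grey lock-out cover over that valve so that its rim stands on the manifold, and let go. Do not touch the round knobs beside it, and leave everything else where it is.

Things in the scene. Friction and masses are not known exactly. Their poses are not given: they have to be found in the camera images.
- manifold: aluminium gas manifold bar fixed to the bench, 70 mm (its x) by 330 mm (its y, along the row of valves) by 45 mm tall; origin at the centre of its underside. Five valves stand in one row along its middle, 58 mm apart, the outer two 116 mm from its centre. It may stand anywhere on the bench ahead of the robot, turned up to about 15 degrees
- bar_valve: fixed steel collar (32 mm across, 14 mm tall) of the valve to close, the only one of the five with a bar handle; it may be at any place in the row. Origin on the valve's turning axis, on the manifold's top face, 45 mm above the bench
- bar_grip (a point): grip point of the bar handle, on the turning axis, 41 mm above the manifold's top and 13 mm below the bar's top. Upright black bar, 32 mm long (point x), 12 mm thick (point y), 20 to 54 mm above the manifold's top, on a 32 mm disc. Its starting direction varies; a white mark on top lies on its -x half
- bar_knob: the same bar handle's turning part, origin on the axis 14 mm above the manifold's top. Clockwise from above closes. It turns freely (0.05 N m) for 0.3 to 1.2 rad, then meets its rubbery seat: the moment climbs to 0.25 N m within 0.08 rad (5 degrees), then stays there while the seat yields for good. Where that happens differs each time and cannot be seen. Let go, it springs back about 0.06 rad; the seat stays squeezed
- disc (a point): the valve's sealing disc inside the collar, hidden: on the axis, 6 mm above the manifold's top while the seat is not squeezed, sinking 4 mm per rad that the bar is turned once the seat yields (0.08 rad after meeting it). Its rise and fall is smaller than the error of a measured pose, so feel the turning moment instead
- cover: grey plastic lock-out cover, standing upright on the bench: a round can open below, 48 mm outside, 42 mm inside, 62 mm tall (58 mm deep inside), 0.08 to 0.17 kg, with an upright grip fin on its top. Origin at the centre of its open lower rim, z up. Set over the bar valve, its rim stands on the manifold's top
- cover_grip (a point): grip point of the cover's fin, 78 mm above the cover's rim, on its axis. Fin 30 mm long (cover's x), 10 mm thick (cover's y), from 62 to 90 mm above the rim
- round_1: neighbouring valve with a round fluted black knob, 34 mm across, top 36 mm above the manifold's top; turns at a touch. Origin on its axis, on the manifold's top face
- round_2: neighbouring valve with a round fluted black knob, 34 mm across, top 40 mm above the manifold's top; turns at a touch. Origin on its axis, on the manifold's top face
- round_3: neighbouring valve with a round fluted black knob, 34 mm across, top 34 mm above the manifold's top; turns at a touch. Origin on its axis, on the manifold's top face
- round_4: neighbouring valve with a round fluted black knob, 34 mm across, top 40 mm above the manifold's top; turns at a touch. Origin on its axis, on the manifold's top face
- beaker_a: foil-capped amber glass beaker, 74 mm across at the foil, 80 mm tall; bystander, origin at the centre of its underside
- beaker_b: foil-capped amber glass beaker, 66 mm across at the foil, 70 mm tall; bystander, origin at the centre of its underside
- flask: conical glass flask with a foil cap, 74 mm wide at the foot, 110 mm tall; bystander, origin at the centre of its underside
- stopper: black rubber stopper, 36 mm wide, 28 mm tall; bystander, origin at the centre of its underside
- reagent: amber glass bottle with a white cap, 70 mm wide, 140 mm tall; bystander, origin at the centre of its underside
- spatula: steel lab spatula lying flat, 170 mm long, 5 mm thick; bystander, origin at the centre of its underside
Things that resemble listed ones, but are neither listed nor needed, are in the scene too. What is shaped like the cover but pink or yellow is not meant.

How it is judged:
By the outcome, as a careful person would: the job done as asked, in the order asked, and still so for the second after the job is handed in, with the robot touching nothing.
It also fails if it takes over 67 s, if anything falls off the work surface, if the arm or the gripper's body presses on something with over 40 N, if the wrist force passes 120 N, or if a joint passes its speed limit or range.

## Working session

There is one attempt and no reset: what is moved stays moved. The work goes in short steps, Python scripts to look and compute and a shell command to move; the robot and the scene stay as the last step left them, time stands still between calls to the robot, and variables do not carry over. Pictures are saved under pics/ and viewed, about 8 in all and at most 12, crops included, and the job is handed in when it is done.

```bash
mkdir -p pics; ls; cat > h.py <<'E'
import numpy as np,cv2
from scipy.spatial.transform import Rotation as R
from workcell import bot
def world(name,px,depth=None,z=None,obs=None):
    """px Nx2 (row,col) -> world points, with depth along axis or plane z"""
    m=bot.camera_model(name); px=np.atleast_2d(px).astype(float)
    x=(px[:,1]-m['cx'])/m['fx']; y=(px[:,0]-m['cy'])/m['fy']
    if 'tool_from_camera' in m:
        r=np.hypot(x,y)+1e-12; d=np.stack([x/r*np.sin(r),y/r*np.sin(r),np.cos(r)],1)
        T=np.array(m['tool_from_camera']); Rt=R.from_euler('xyz',obs['tcp_rot'],degrees=True).as_matrix()
        Rw=Rt@T[:3,:3]; o=Rt@T[:3,3]+obs['ee_pos']
    else:
        d=np.stack([x,y,np.ones_like(x)],1)
        Rc=R.from_rotvec(np.ravel(m['rvec'])).as_matrix(); Rw=Rc.T; o=-Rc.T@np.ravel(m['tvec'])
    if depth is not None:
        return o+(d/d[:,2:]*np.asarray(depth)[:,None])@Rw.T
    D=d@Rw.T
    return o+D*((z-o[2])/D[:,2])[:,None]
E
python3 - <<'E'
from h import *
o=bot.get_obs(); print({k:np.round(v,3) for k,v in o.items()})
for n in ['top','side']:
    p,d=bot.camera(n); cv2.imwrite(f'pics/{n}0.png',p[:,:,::-1]); np.save(n+'0.npy',d)
    for l in ['manifold','bar_knob','cover','round_1','bar_valve','beaker_a','flask','stopper','reagent','spatula']:
        for r in bot.regions_of(n,l)[:6]:
            if r['conf']<.2: continue
            k=r['pixels']&(d>0); w=world(n,np.argwhere(k),d[k])
            print(n,l,round(r['conf'],2),np.round(r['point']),np.round(np.median(w,0),3),np.round(np.percentile(w[:,2],97),3),k.sum())
E
```

```text
pics
{'time': np.float64(0.0), 'q': array([-6.7609e+01,  5.0120e+00,  1.0036e+01,  9.5099e+01, -1.0000e-03,
        9.0002e+01]), 'qd': array([-0.087,  0.042, -0.038, -0.11 , -0.018, -0.038]), 'joint_efforts': array([-2.0000e-03, -5.2039e+01,  4.6480e+01,  1.6000e-02, -0.0000e+00,
        0.0000e+00]), 'ee_pos': array([ 0.209, -0.508,  0.231]), 'tcp_rot': array([-9.0001e+01,  7.4000e-02, -6.7610e+01]), 'wrist_force': array([-0.078,  0.763,  0.608]), 'torque': array([ 0.028, -0.051, -0.009]), 'opening': np.float64(0.085)}
top manifold 0.74 [198. 251.] [0.568 0.08  0.043] 0.049 2646
top manifold 0.7 [187. 296.] [ 0.588 -0.03   0.085] 0.1 102
top cover 0.78 [242. 406.] [ 0.432 -0.33   0.06 ] 0.09 344
top cover 0.69 [208. 354.] [ 0.529 -0.196  0.06 ] 0.09 313
top cover 0.59 [237. 372.] [ 0.454 -0.244  0.06 ] 0.091 299
top cover 0.55 [272. 374.] [ 0.36  -0.242  0.061] 0.091 326
top round_1 0.64 [191. 250.] [0.573 0.082 0.083] 0.089 127
top round_1 0.62 [192. 228.] [0.571 0.14  0.077] 0.082 102
top round_1 0.6 [199. 209.] [0.565 0.196 0.082] 0.087 171
top bar_valve 0.49 [185. 290.] [ 0.588
[... 963 characters left out ...]
574 0.13  0.07 ] 0.082 151
side round_1 0.53 [166. 247.] [0.57  0.186 0.072] 0.086 155
side round_1 0.5 [191. 258.] [0.58  0.069 0.076] 0.086 158
side bar_valve 0.74 [216. 270.] [ 0.593 -0.045  0.073] 0.099 177
side beaker_a 0.74 [165. 192.] [0.385 0.235 0.064] 0.081 589
side beaker_a 0.69 [195. 324.] [0.778 0.037 0.058] 0.071 576
side flask 0.88 [295. 344.] [ 0.728 -0.296  0.039] 0.108 1034
side stopper 0.7 [295. 297.] [ 0.628 -0.256  0.027] 0.03 198
side stopper 0.38 [302. 223.] [ 0.461 -0.269  0.059] 0.089 550
side reagent 0.6 [119. 223.] [0.507 0.43  0.083] 0.14 764
side reagent 0.48 [212. 261.] [0.574 0.006 0.044] 0.049 1730
side spatula 0.72 [252. 198.] [ 0.394 -0.091  0.005] 0.007 221
```

```bash
python3 - <<'E'
import cv2,numpy as np
a=cv2.imread('pics/top0.png')[110:300,90:440]
a=cv2.resize(a,None,fx=2.2,fy=2.2,interpolation=cv2.INTER_CUBIC);cv2.imwrite('pics/c0.png',a)
E
```

```text
(no output)
```

View pics/c0.png

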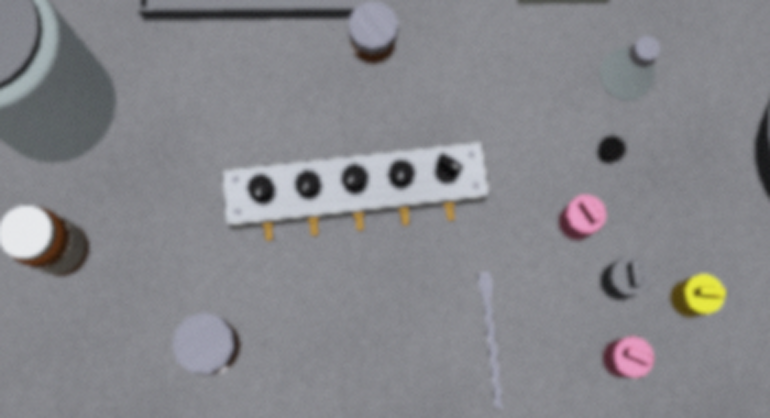

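The picture shows the row with the bar valve at the right end (crop 448,168). The only grey cover is at crop (625,278), world about (0.454, -0.244). The two pink covers and the yellow one are decoys. I'll move over the grey cover for a wrist look on the way.

```bash
python3 -m jog '[[0,1.2,1.6,0,0,0,0],[0,2.4,3.2,0,0,0,0],[0,3.6,4.8,0,0,0,0],[0,4.8,6.4,0,0,0,0],[0,6,8,0,0,0,0]]'
python3 -m jog '[[0,1.2,1.6,0,0,0,0],[0,2.4,3,0,0,0,0],[0,2.8,3.2,0,0,0,0],[0,2.8,3.2,0,0,0,0]]'
cat > look.py <<'E'
from h import *
import sys
tag=sys.argv[1]; labs=sys.argv[2:]
o=bot.get_obs(); p,d=bot.camera('wrist'); cv2.imwrite(f'pics/{tag}.png',p[:,:,::-1]); np.save(tag+'.npy',d)
print(np.round(o['time'],2),np.round(o['ee_pos'],4),np.round(o['tcp_rot'],2),np.round(o['q'],1),o['wrist_force'].round(2),o['torque'].round(3))
np.savez(tag+'_o.npz',ee_pos=o['ee_pos'],tcp_rot=o['tcp_rot'])
for l in labs:
    for r in bot.regions_of('wrist',l)[:5]:
        if r['conf']<.2: continue
        k=r['pixels']&(d>0)
        if not k.any(): continue
        w=world('wrist',np.argwhere(k),d[k],obs=o)
        print(l,round(r['conf'],2),np.round(r['point']),np.round(np.median(w,0),3),np.percentile(w[:,2],97).round(3),np.round(p[k].mean(0)))
        np.savez(f'{tag}_{l}_{int(r["point"][1])}.npz',w=w,rgb=p[k])
E
python3 look.py w1 cover bar_knob round_1 manifold
```

```text
time: 1.6
ee_pos: [0.3603, -0.3069, 0.2315]
tcp_rot: [-90.0, -0.0, -67.6]
wrist_force: [1.3, -1.4, 0.3]
opening: 0.0853
time: 2.0
ee_pos: [0.4305, -0.2275, 0.2311]
tcp_rot: [-90.0, 0.0, -67.4]
wrist_force: [-0.0, -0.4, 0.2]
opening: 0.0854
2.0 [ 0.4305 -0.2275  0.2311] [-90.01   0.   -67.43] [-27.8  -3.6   1.4  95.   -0.  129.6] [-0.03 -0.39  0.23] [-0.008 -0.012 -0.001]
cover 0.84 [202. 338.] [ 0.443 -0.329  0.061] 0.09 [142. 136.  62.]
cover 0.83 [ 75. 272.] [ 0.536 -0.202  0.062] 0.09 [167. 122. 142.]
manifold 0.66 [  7. 121.] [0.557 0.001 0.042] 0.046 [107. 104. 100.]
```

View pics/w1.png

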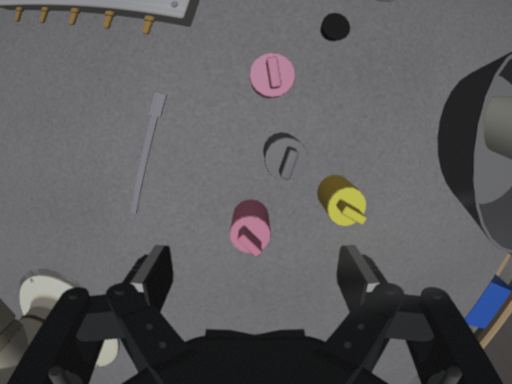

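The wrist view shows the grey cover upright at pixel (row 157, col 285), with its fin at (162, 289). The pink covers are at (75,272) and (230,252), and the yellow one at (205,345). I'll measure the grey cover from depth and then move on to the bar.

```bash
python3 - <<'E'
from h import *
d=np.load('w1.npy');o=dict(np.load('w1_o.npz'))
k=np.zeros_like(d,bool);k[125:190,255:315]=1;k&=d>0
w=world('wrist',np.argwhere(k),d[k],obs=o)
t=w[(w[:,2]>.05)&(w[:,2]<.068)];f=w[w[:,2]>.082]
print('can',len(t),cv2.minEnclosingCircle(t[:,:2].astype(np.float32)),t.mean(0))
print('fin',len(f),cv2.minAreaRect(f[:,:2].astype(np.float32)),f.mean(0))
E
python3 -m jog '[[0,1.2,1.6,0,0,0,0],[0,2.4,3.2,0,0,0,0],[0,3.2,4.8,0,0,0,0],[0,3.2,6,0,0,0,0],[0,3.2,6,0,0,0,0]]'
python3 look.py w2 bar_knob round_1 manifold
```

```text
can 1108 ((0.4604637920856476, -0.25197091698646545), 0.02391774207353592) [ 0.46220343 -0.24962929  0.06146575]
fin 331 ((0.4606914222240448, -0.2524835467338562), (0.03068377450108528, 0.010332373902201653), 3.7733263969421387) [ 0.46105911 -0.25176099  0.0889983 ]
time: 2.75
ee_pos: [0.5095, -0.0767, 0.2312]
tcp_rot: [-90.0, 0.0, -67.5]
wrist_force: [0.5, -0.4, -0.3]
opening: 0.0851
2.75 [ 0.5095 -0.0767  0.2312] [-9.001e+01  4.000e-02 -6.750e+01] [ -8.6   0.2   5.1  94.9   0.  148.9] [ 0.53 -0.39 -0.31] [-0.029 -0.022  0.029]
bar_knob 0.81 [ 85. 244.] [ 0.594 -0.033  0.096] 0.1 [55. 54. 55.]
bar_knob 0.54 [166.  18.] [0.397 0.236 0.052] 0.08 [66. 58. 55.]
round_1 0.86 [ 73. 190.] [0.588 0.021 0.08 ] 0.082 [46. 46. 47.]
round_1 0.84 [ 54. 102.] [0.576 0.132 0.077] 0.08 [41. 40. 41.]
round_1 0.58 [49. 60.] [0.57  0.187 0.08 ] 0.086 [36. 35. 36.]
round_1 0.24 [137. 412.] [ 0.628 -0.244  0.027] 0.029 [33. 33. 33.]
```

View pics/w2.png

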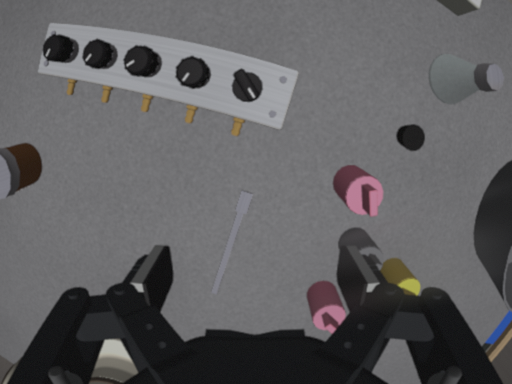

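The wrist picture shows the bar handle at (row 85, col 244) with its white mark, and four round knobs to its left. Next I'll fit the bar.

```bash
python3 - <<'E'
from h import *
d=np.load('w2.npy');o=dict(np.load('w2_o.npz'));p=cv2.imread('pics/w2.png')
k=np.zeros_like(d,bool);k[55:115,215:275]=1;k&=d>0
w=world('wrist',np.argwhere(k),d[k],obs=o);g=p[k].mean(1)
s=w[:,2]>.090
print(s.sum(),cv2.minAreaRect(w[s][:,:2].astype(np.float32)),w[s].mean(0), 'mark',w[s&(g>120)].mean(0),(s&(g>120)).sum())
import glob
for f in glob.glob('w2_round_1_*'):
    q=np.load(f)['w'];q=q[q[:,2]>.072];print(f,len(q), cv2.minEnclosingCircle(q[:,:2].astype(np.float32)) if len(q) else 0)
k=d>0;w=world('wrist',np.argwhere(k),d[k],obs=o)
s=(abs(w[:,2]-.045)<.004)&(w[:,0]>.45)&(w[:,0]<.7)&(abs(w[:,1]-.08)<.22);print(cv2.minAreaRect(w[s][:,:2].astype(np.float32)))
E
```

```text
432 ((0.5944277048110962, -0.033228978514671326), (0.031833451241254807, 0.012560451403260231), 53.84245681762695) [ 0.59429887 -0.03343395  0.09817603] mark [ 0.58985104 -0.03944145  0.0990678 ] 32
w2_round_1_102.npz 559 ((0.5757929682731628, 0.13975802063941956), 0.017559858039021492)
w2_round_1_189.npz 774 ((0.5884459614753723, 0.023881250992417336), 0.016796685755252838)
w2_round_1_59.npz 525 ((0.5692912936210632, 0.1963815838098526), 0.017214514315128326)
w2_round_1_411.npz 0 0
((0.5820002555847168, 0.08174987137317657), (0.07082230597734451, 0.32974839210510254), 6.090116500854492)
```

```bash
A='x'
python3 -m jog '[[0.3,1,0.5,0,0,0,1.7],[0.6,2,1,0,0,0,3.4],[0.6,3,1.5,0,0,0,5.1],[0.6,3.4,1.74,0,0,0,6.8],[0.6,3.4,1.74,0,0,0,8.5]]' 30
python3 -m jog '[[0.6,0,0,0,0,0,1.7],[0.6,0,0,0,0,0,3.4],[0.6,0,0,0,0,0,5.1],[0.6,0,0,0,0,0,6.8],[0.6,0,0,0,0,0,8.5]]'
python3 -m jog '[[0.6,0,0,0,0,0,1.7],[0.6,0,0,0,0,0,3.4],[0.6,0,0,0,0,0,5.1],[0.6,0,0,0,0,0,6.8],[0.6,0,0,0,0,0,8.5]]'
python3 -m jog '[[0.6,0,0,0,0,0,1.7],[0.6,0,0,0,0,0,3.4],[0.6,0,0,0,0,0,5.1],[0.6,0,0,0,0,0,6.8],[0.6,0,0,0,0,0,8.5]]'
python3 -m jog '[[0.6,0,0,0,0,0,1.7],[0.6,0,0,0,0,0,3.4],[0.6,0,0,0,0,0,5.1],[0.6,0,0,0,0,0,6.8],[0.6,0,0,0,0,0,8.26]]'
python3 -m jog '[[0.6,0,0,0,0,0,0],[0.6,0,0,0,0,0,0]]'; python3 look.py w3 bar_knob round_1
```

```text
time: 3.45
ee_pos: [0.5955, -0.036, 0.2304]
tcp_rot: [-90.0, 0.0, -24.8]
wrist_force: [-0.1, -0.7, 0.5]
opening: 0.034
time: 3.95
ee_pos: [0.5944, -0.0369, 0.2313]
tcp_rot: [-90.0, 0.0, 17.6]
wrist_force: [1.3, -0.3, 0.2]
opening: 0.0341
time: 4.45
ee_pos: [0.5944, -0.0369, 0.2313]
tcp_rot: [-90.0, 0.0, 60.1]
wrist_force: [-0.2, 0.2, 0.0]
opening: 0.0339
time: 4.95
ee_pos: [0.5944, -0.0369, 0.2313]
tcp_rot: [-90.0, 0.0, 102.6]
wrist_force: [0.2, -0.5, 0.1]
opening: 0.0341
time: 5.45
ee_pos: [0.5944, -0.0369, 0.2313]
tcp_rot: [-90.0, 0.0, 143.9]
wrist_force: [0.1, -0.4, -1.4]
opening: 0.0344
time: 5.65
ee_pos: [0.5944, -0.0362, 0.2313]
tcp_rot: [-90.0, 0.0, 143.4]
wrist_force: [-0.5, -0.5, -0.5]
opening: 0.0339
5.65 [ 0.5944 -0.0362  0.2313] [-90.     0.   143.38] [ -3.5  11.4  17.3  95.8  -0.  -56.9] [-0.49 -0.46 -0.5 ] [ 0.018 -0.012  0.018]
bar_knob 0.8 [180. 257.] [ 0.593 -0.036  0.094] 0.1 [50. 49. 51.]
round_1 0.93 [242. 323.] [0.578 0.073 0.082] 0.086 [57. 57. 58.]
round_1 0.67 [214. 290.] [0.587 0.018 0.08 ] 0.082 [44. 43. 44.]
round_1 0.63 [271. 346.] [0.574 0.127 0.071] 0.274 [47. 47. 48.]
```

View pics/w3.png

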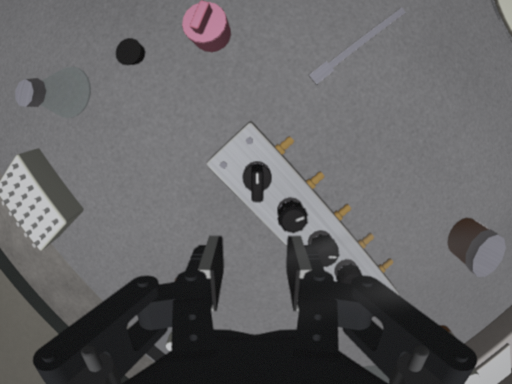

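The view shows the bar at (180,257), upright between the finger lines, so the jaws are aligned with it. I'll refit it from this opposite yaw to average out the calibration offset.

```bash
python3 - <<'E'
from h import *
d=np.load('w3.npy');o=dict(np.load('w3_o.npz'))
k=np.zeros_like(d,bool);k[155:215,230:285]=1;k&=d>0
w=world('wrist',np.argwhere(k),d[k],obs=o)
s=(w[:,2]>.090)
print(s.sum(),cv2.minAreaRect(w[s][:,:2].astype(np.float32)),w[s].mean(0))
import glob
for f in glob.glob('w3_round_1_*'):
    q=np.load(f)['w'];q=q[(q[:,2]>.072)&(q[:,2]<.09)];print(f,len(q), cv2.minEnclosingCircle(q[:,:2].astype(np.float32)) if len(q) else 0)
E
```

```text
411 ((0.5939767956733704, -0.03375644236803055), (0.031216613948345184, 0.01180738490074873), 53.56004333496094) [ 0.59359945 -0.03434299  0.09793454]
w3_round_1_346.npz 204 ((0.5751075744628906, 0.1337985098361969), 0.015455184504389763)
w3_round_1_289.npz 629 ((0.5879352688789368, 0.023707153275609016), 0.016657914966344833)
w3_round_1_322.npz 430 ((0.5801635384559631, 0.07972735911607742), 0.014934644103050232)
```

```bash

python3 -m jog '[[0.6,0,0.12,-1.5,0,0,0],[0.6,0,0.12,-3,0,0,0],[0.6,0,0.12,-4.3,0,0,0],[0.6,0,0.12,-5.4,0,0,0],[0.6,0,0.12,-5.4,0,0,0]]' 40
python3 -m jog '[[0.6,0,0,-0.5,0,0,0],[0.6,0,0,-1.0,0,0,0],[0.6,0,0,-1.0,0,0,0]]'
python3 -m jog '[[0.75,0,0,0,0,0,0],[0.9,0,0,0,0,0,0],[0.95,0,0,0,0,0,0],[0.95,0,0,0,0,0,0],[0.95,0,0,0,0,0,0]]' 40
python3 -c "
from workcell import bot
o=bot.get_obs();print(o['wrist_force'],o['torque'],o['ee_pos'],o['tcp_rot'],o['opening'])"
```

```text
time: 6.3
ee_pos: [0.5923, -0.032, 0.0922]
tcp_rot: [-89.8, -0.3, 143.6]
wrist_force: [0.0, -0.3, 0.6]
opening: 0.0341
time: 6.6
ee_pos: [0.5942, -0.032, 0.0703]
tcp_rot: [-90.0, -0.1, 143.7]
wrist_force: [-0.1, -0.6, -0.0]
opening: 0.0341
time: 7.1
ee_pos: [0.5949, -0.032, 0.0721]
tcp_rot: [-90.0, 0.1, 143.7]
wrist_force: [-1.9, 0.6, 6.4]
opening: 0.0114
[-1.9062698   0.60506966  6.44938871] [0.18056166 0.31889406 0.01663739] [ 0.59485738 -0.03196769  0.07212066] [-9.00430196e+01  5.35985079e-02  1.43696361e+02] 0.011414999338177582
```

```bash
cat > t.py <<'E'
from workcell import bot
o=bot.get_obs();print('  T',o['torque'].round(3),'F',o['wrist_force'].round(1),'yaw',round(o['tcp_rot'][2],2),'q6',o['q'][5].round(2),'e6',o['joint_efforts'][5].round(3),'op',o['opening'].round(4),'t',o['time'].round(2))
E
python3 -m jog '[[0.95,0,0,0,0,0,-0.5],[0.95,0,0,0,0,0,-1],[0.95,0,0,0,0,0,-1]]' >/dev/null; python3 t.py
python3 -m jog '[[0.95,0,0,0,0,0,-0.5],[0.95,0,0,0,0,0,-1],[0.95,0,0,0,0,0,-1]]' >/dev/null; python3 t.py
python3 -m jog '[[0.95,0,0,0,0,0,-0.5],[0.95,0,0,0,0,0,-1],[0.95,0,0,0,0,0,-1]]' >/dev/null; python3 t.py
```

```text
Traceback (most recent call last):
  File "t.py", line 2, in <module>
    o=bot.get_obs();print('  T',o['torque'].round(3),'F',o['wrist_force'].round(1),'yaw',round(o['tcp_rot'][2],2),'q6',o['q'][5].round(2),'e6',o['joint_efforts'][5].round(3),'op',o['opening'].round(4),'t',o['time'].round(2))
                                                                                                                                                                                   ^^^^^^^^^^^^^^^^^^
AttributeError: 'float' object has no attribute 'round'
Traceback (most recent call last):
  File "t.py", line 2, in <module>
    o=bot.get_obs();print('  T',o['torque'].round(3),'F',o['wrist_force'].round(1),'yaw',round(o['tcp_rot'][2],2),'q6',o['q'][5].round(2),'e6',o['joint_efforts'][5].round(3),'op',o['opening'].round(4),'t',o['time'].round(2))
                                                                                                                                                                                   ^^^^^^^^^^^^^^^^^^
AttributeError: 'float' object has no attribute 'round'
Traceback (most recent call last):
  File "t.py", line 2, in <module>
    o=bot.get_obs();print('  T',o['torque'].round(3),'F',o['wrist_force'].round(1),'yaw',round(o['tcp_rot'][2],2),'q6',o['q'][5].round(2),'e6',o['joint_efforts'][5].round(3),'op',o['opening'].round(4),'t',o['time'].round(2))
                                                                                                                                                                                   ^^^^^^^^^^^^^^^^^^
AttributeError: 'float' object has no attribute 'round'
```

```bash
sed -i "s/o\['opening'\].round(4)/round(float(o['opening']),4)/;s/o\['time'\].round(2)/round(float(o['time']),2)/" t.py; python3 t.py
python3 -m jog '[[0.95,0,0,0,0,0,-0.4],[0.95,0,0,0,0,0,-0.4]]' >/dev/null; python3 t.py
```

```text
T [-0.032  0.105  0.058] F [-0.3 -0.5  4.8] yaw 128.6 q6 -41.69 e6 0.593 op 0.0114 t 8.0
  T [-0.074  0.049  0.043] F [-0.6 -1.   5.9] yaw 126.62 q6 -39.71 e6 0.448 op 0.0114 t 8.2
```

```bash

python3 -m jog '[[0.95,0,0,0,0,0,-0.5],[0.95,0,0,0,0,0,-0.5]]' >/dev/null; python3 t.py
python3 -m jog '[[0.95,0,0,0,0,0,-0.5],[0.95,0,0,0,0,0,-0.5]]' >/dev/null; python3 t.py
python3 -m jog '[[0.95,0,0,0,0,0,-0.5],[0.95,0,0,0,0,0,-0.5]]' >/dev/null; python3 t.py
python3 -m jog '[[0.95,0,0,0,0,0,-0.5],[0.95,0,0,0,0,0,-0.5]]' >/dev/null; python3 t.py
```

```text
T [-0.197  0.029  0.027] F [-0.4 -1.4  5.6] yaw 124.1 q6 -37.2 e6 0.547 op 0.0112 t 8.4
  T [-0.205 -0.01   0.002] F [-1.  -1.5  5.6] yaw 121.6 q6 -34.7 e6 0.555 op 0.0113 t 8.6
  T [-0.274 -0.026  0.169] F [-0.8 -1.3  5.3] yaw 119.12 q6 -32.21 e6 0.689 op 0.0112 t 8.8
  T [-0.316 -0.054  0.258] F [-0.2 -1.9  5.1] yaw 116.62 q6 -29.72 e6 0.75 op 0.0115 t 9.0
```

The moment climbs from about yaw 121.7 and has levelled off at 0.25 N m by 116.6. I'm aiming for about 15.5 to 16° past the seat, so that it is still within 10 to 20° after spring-back.

```bash

python3 -m jog '[[0.95,0,0,0,0,0,-0.6],[0.95,0,0,0,0,0,-1.1],[0.95,0,0,0,0,0,-1.1]]' >/dev/null; python3 t.py
python3 -m jog '[[0.95,0,0,0,0,0,-0.6],[0.95,0,0,0,0,0,-1.05],[0.95,0,0,0,0,0,-1.05],[0.95,0,0,0,0,0,-1.05]]' ; python3 t.py
```

```text
T [-0.418 -0.124  0.159] F [ 0.7 -2.3  6.2] yaw 111.14 q6 -24.24 e6 0.762 op 0.011 t 9.3
time: 9.7
ee_pos: [0.5952, -0.0326, 0.0722]
tcp_rot: [-90.1, 0.1, 106.0]
wrist_force: [0.7, -2.2, 5.6]
opening: 0.0115
  T [-0.575 -0.076  0.185] F [ 0.7 -2.2  5.6] yaw 105.97 q6 -19.07 e6 0.219 op 0.0115 t 9.7
```

```bash

python3 -m jog '[[0.6,0,0,0,0,0,0],[0.6,0,0,0,0,0,0],[0.6,0,0,0,0,0,0]]'; python3 t.py
python3 -m jog '[[0.6,0,0,1,0,0,0],[0.6,0,0,2.5,0,0,0],[0.6,0,0,4.5,0,0,0],[0.6,0,0,6.4,0,0,0],[0.6,0,0,6.4,0,0,0]]'
python3 look.py w4 bar_knob; python3 - <<'E'
from h import *
d=np.load('w4.npy');o=dict(np.load('w4_o.npz'))
k=d>0;w=world('wrist',np.argwhere(k),d[k],obs=o)
s=(w[:,2]>.090)&(w[:,2]<.11)&(np.hypot(w[:,0]-.594,w[:,1]+.0335)<.03)
print(s.sum(),cv2.minAreaRect(w[s][:,:2].astype(np.float32)),w[s].mean(0))
E
```

```text
time: 10.0
ee_pos: [0.5943, -0.032, 0.0709]
tcp_rot: [-90.0, -0.0, 106.0]
wrist_force: [-0.8, -0.5, 1.0]
opening: 0.0345
  T [0.019 0.005 0.015] F [-0.8 -0.5  1. ] yaw 105.95 q6 -19.03 e6 -0.005 op 0.0345 t 10.0
time: 10.5
ee_pos: [0.5962, -0.032, 0.2385]
tcp_rot: [-90.5, 0.2, 106.0]
wrist_force: [0.4, -0.4, 0.4]
opening: 0.034
10.5 [ 0.5962 -0.032   0.2385] [-90.53   0.18 105.95] [ -3.1  11.2  17.8  96.1   0.  -19. ] [ 0.37 -0.42  0.4 ] [ 0.011 -0.04  -0.009]
bar_knob 0.74 [172. 256.] [ 0.592 -0.034  0.088] 0.1 [52. 51. 53.]
bar_knob 0.71 [196. 395.] [0.574 0.132 0.076] 0.08 [48. 48. 49.]
381 ((0.5941401720046997, -0.03346182778477669), (0.03169054538011551, 0.011980725452303886), 19.754728317260742) [ 0.5931999  -0.03370284  0.09796353]
```

```bash

python3 -m jog '[[0.6,-1,-1.6,0,0,0,-0.6],[0.6,-2,-3.2,0,0,0,-1.2],[0.6,-3,-4.8,0,0,0,-1.8],[0.6,-4,-6.4,0,0,0,-2.44],[0.6,-5,-8,0,0,0,-2.44]]'
python3 -m jog '[[0.6,-0.36,-0.8,0,0,0,0],[0.6,-0.36,-0.8,0,0,0,0],[0.6,-0.36,-0.8,0,0,0,0]]'
python3 look.py w5 cover; python3 - <<'E'
from h import *
d=np.load('w5.npy');o=dict(np.load('w5_o.npz'))
k=d>0;w=world('wrist',np.argwhere(k),d[k],obs=o)
w=w[np.hypot(w[:,0]-.4606,w[:,1]+.2523)<.04]
t=w[(w[:,2]>.05)&(w[:,2]<.068)];f=w[(w[:,2]>.082)&(w[:,2]<.1)]
print('can',len(t),cv2.minEnclosingCircle(t[:,:2].astype(np.float32)))
print('fin',len(f),cv2.minAreaRect(f[:,:2].astype(np.float32)),f.mean(0))
E
```

```text
time: 11.1
ee_pos: [0.4677, -0.233, 0.2293]
tcp_rot: [-89.9, -0.1, 93.7]
wrist_force: [1.3, -0.9, 0.3]
opening: 0.034
time: 11.4
ee_pos: [0.46, -0.2519, 0.2298]
tcp_rot: [-89.9, -0.1, 93.7]
wrist_force: [-0.1, -0.2, -0.9]
opening: 0.034
11.4 [ 0.46   -0.2519  0.2298] [-8.990e+01 -8.000e-02  9.367e+01] [-28.7   1.6   6.3  94.9   0.  -32.4] [-0.07 -0.22 -0.93] [ 0.006 -0.082  0.019]
cover 0.97 [150. 176.] [ 0.433 -0.333  0.062] 0.09 [166. 162.  74.]
cover 0.85 [ 86. 260.] [ 0.365 -0.25   0.062] 0.09 [192. 139. 162.]
cover 0.77 [230. 285.] [ 0.523 -0.211  0.06 ] 0.069 [137.  93. 109.]
cover 0.67 [170. 254.] [ 0.455 -0.253  0.062] 0.09 [114. 114. 117.]
can 1193 ((0.45979687571525574, -0.25238358974456787), 0.023970384150743484)
fin 308 ((0.4607153832912445, -0.2525237798690796), (0.030544597655534744, 0.009871945716440678), 3.823073625564575) [ 0.4594227  -0.25234489  0.08908294]
```

View pics/w5.png

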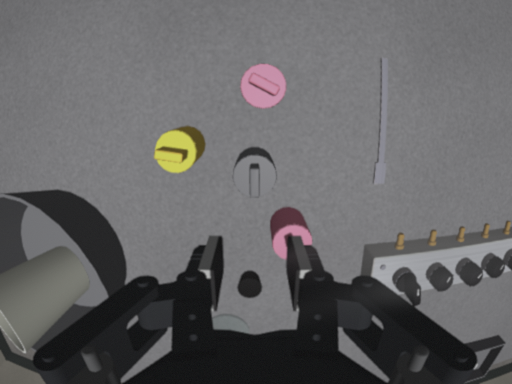

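The view shows the grey cover at (175,254) with its fin upright between the jaws. It agrees with the first fit within 1 mm, so I'll go down and grip.

```bash

python3 -m jog '[[0.6,0,-0.02,-1.6,0,0,0],[0.6,0,-0.02,-3.2,0,0,0],[0.6,0,-0.02,-4.6,0,0,0],[0.6,0,-0.02,-5.6,0,0,0],[0.6,0,-0.02,-5.6,0,0,0]]'
python3 -m jog '[[0.6,0,0,-0.5,0,0,0],[0.6,0,0,-0.88,0,0,0],[0.6,0,0,-0.88,0,0,0]]'
python3 -m jog '[[0.75,0,0,0,0,0,0],[0.9,0,0,0,0,0,0],[0.95,0,0,0,0,0,0],[0.95,0,0,0,0,0,0],[0.95,0,0,0,0,0,0]]' 40; python3 t.py
python3 -m jog '[[0.95,0,0,0.5,0,0,0],[0.95,0,0,1.5,0,0,0],[0.95,0,0,3,0,0,0],[0.95,0,0,4.5,0,0,0],[0.95,0,0,6,0,0,0]]'; python3 t.py
```

```text
time: 12.0
ee_pos: [0.4591, -0.2504, 0.0873]
tcp_rot: [-89.7, -0.2, 93.8]
wrist_force: [0.3, 0.1, 1.0]
opening: 0.0344
time: 12.3
ee_pos: [0.4605, -0.2522, 0.0687]
tcp_rot: [-90.0, -0.0, 93.8]
wrist_force: [-0.8, 0.2, 0.1]
opening: 0.0343
time: 12.8
ee_pos: [0.4609, -0.2527, 0.07]
tcp_rot: [-90.1, 0.0, 93.7]
wrist_force: [-0.2, 0.4, 5.5]
opening: 0.0092
  T [ 0.269 -0.008 -0.017] F [-0.2  0.4  5.5] yaw 93.74 q6 -32.48 e6 -0.002 op 0.0092 t 12.8
time: 13.3
ee_pos: [0.4601, -0.2524, 0.2211]
tcp_rot: [-90.0, -0.0, 93.7]
wrist_force: [0.9, -0.2, -2.0]
opening: 0.0089
  T [ 0.01  -0.088  0.032] F [ 0.9 -0.2 -2. ] yaw 93.74 q6 -32.48 e6 0.0 op 0.0089 t 13.3
```

```bash

python3 -m jog '[[0.95,0.7,1.2,0.4,0,0,0],[0.95,1.7,2.8,0.8,0,0,0],[0.95,2.7,4.4,0.8,0,0,0],[0.95,3.7,6,0.8,0,0,0],[0.95,4.6,7.5,0.8,0,0,0]]'
python3 -m jog '[[0.95,0.6,1,0,0,0,0],[0.95,0.74,1.25,0,0,0,0],[0.95,0.74,1.25,0,0,0,0],[0.95,0.74,1.25,0,0,0,0]]'
python3 look.py w6 cover; python3 t.py; python3 - <<'E'
from h import *
p,d=bot.camera('side');cv2.imwrite('pics/side1.png',p[:,:,::-1])
for r in bot.regions_of('side','cover'):
    k=r['pixels']&(d>0);w=world('side',np.argwhere(k),d[k])
    print(r['conf'],r['point'],np.median(w,0).round(3),w[:,2].min().round(3),w[:,2].max().round(3))
E
```

```text
time: 13.8
ee_pos: [0.5761, -0.0632, 0.2397]
tcp_rot: [-90.0, 0.0, 93.7]
wrist_force: [0.2, -1.4, -1.8]
opening: 0.0093
time: 14.2
ee_pos: [0.5935, -0.0346, 0.2395]
tcp_rot: [-90.0, 0.0, 93.7]
wrist_force: [0.8, -0.7, -1.0]
opening: 0.0089
14.2 [ 0.5935 -0.0346  0.2395] [-8.998e+01  2.000e-02  9.371e+01] [-3.3 11.5 18.3 96.8 -0.  -7. ] [ 0.83 -0.68 -0.97] [-0.024  0.005 -0.035]
cover 0.92 [  5. 106.] [ 0.386 -0.24   0.026] 0.057 [80. 49. 57.]
cover 0.92 [50. 38.] [ 0.442 -0.325  0.057] 0.09 [122. 115.  52.]
cover 0.88 [119. 120.] [ 0.536 -0.192  0.061] 0.09 [138.  94. 109.]
cover 0.85 [219. 255.] [ 0.579 -0.036  0.231] 0.259 [91. 91. 94.]
cover 0.2 [172. 356.] [0.579 0.076 0.083] 0.086 [49. 49. 50.]
  T [ 0.057  0.036 -0.034] F [ 0.7 -0.8 -2. ] yaw 93.66 q6 -7.03 e6 -0.008 op 0.0091 t 14.3
0.94 [333.2, 219.0] [ 0.439 -0.355  0.06 ] -0.004 0.092
0.89 [303.1, 183.2] [ 0.366 -0.265  0.057] -0.004 0.093
0.65 [273.0, 256.4] [ 0.536 -0.219  0.058] -0.001 0.091
0.56 [178.5, 267.6] [ 0.588 -0.056  0.214] -0.0 0.259
0.42 [209.4, 272.4] [ 0.596 -0.041  0.077] 0.042 0.102
```

View pics/w6.png

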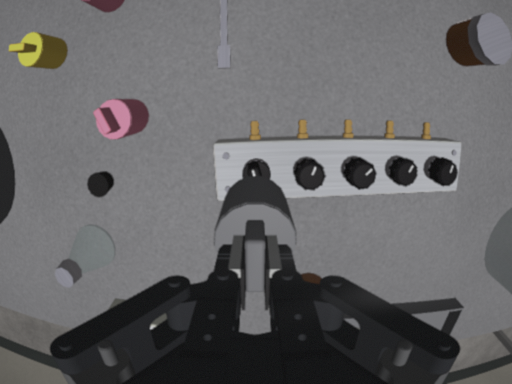

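The cover hangs upright in the jaws, top at about (225,255), with the bar just ahead at (170,257). I'll check its axis from the wall points before lowering.

```bash
python3 - <<'E'
from h import *
from scipy.optimize import least_squares
d=np.load('w6.npy');o=dict(np.load('w6_o.npz'))
k=d>0;k[:, :200]=0;k[:,310:]=0;k[260:]=0;w=world('wrist',np.argwhere(k),d[k],obs=o)
w=w[np.hypot(w[:,0]-.594,w[:,1]+.0335)<.035]
for a,b in [(.172,.19),(.19,.21),(.21,.226),(.172,.226)]:
    q=w[(w[:,2]>a)&(w[:,2]<b)]
    r=least_squares(lambda c:np.hypot(q[:,0]-c[0],q[:,1]-c[1])-.024,[.594,-.034],loss='soft_l1',f_scale=.001)
    print(a,len(q),r.x.round(4))
q=w[w[:,2]>.15];print(np.percentile(q[:,2],[0.5,2]),o['ee_pos'])
t=w[(w[:,2]>.226)&(w[:,2]<.238)];print(len(t),np.polyfit(t[:,0],t[:,2],1),np.polyfit(t[:,1],t[:,2],1))
E
```

```text
0.172 366 [ 0.5938 -0.0348]
0.19 507 [ 0.5939 -0.0349]
0.21 572 [ 0.5939 -0.0349]
0.172 1445 [ 0.5939 -0.0349]
[0.1709939  0.17617711] [ 0.59354223 -0.0346106   0.23949383]
2377 [0.02776099 0.21469635] [0.00367803 0.23097332]
```

```bash

python3 -m jog '[[0.95,0,0.05,-0.8,0,0,0],[0.95,0,0.05,-1.6,0,0,0],[0.95,0,0.05,-2.5,0,0,0],[0.95,0,0.05,-2.5,0,0,0]]';python3 t.py
python3 -m jog '[[0.95,0,0,-0.5,0,0,0],[0.95,0,0,-0.9,0,0,0],[0.95,0,0,-0.9,0,0,0]]';python3 t.py
python3 -m jog '[[0.95,0,0,-0.5,0,0,0],[0.95,0,0,-1.0,0,0,0],[0.95,0,0,-1.4,0,0,0],[0.95,0,0,-1.4,0,0,0]]';python3 t.py
```

```text
time: 14.8
ee_pos: [0.5925, -0.0332, 0.1739]
tcp_rot: [-89.7, -0.0, 93.7]
wrist_force: [0.1, -0.5, -1.8]
opening: 0.0089
  T [-0.036 -0.007  0.037] F [ 0.1 -0.5 -1.8] yaw 93.68 q6 -6.88 e6 -0.0 op 0.0089 t 14.8
time: 15.1
ee_pos: [0.5936, -0.0327, 0.1532]
tcp_rot: [-89.9, -0.0, 93.7]
wrist_force: [-1.3, 0.0, -2.6]
opening: 0.0091
  T [-0.004 -0.005  0.04 ] F [-1.3  0.  -2.6] yaw 93.73 q6 -6.87 e6 -0.001 op 0.0091 t 15.1
time: 15.5
ee_pos: [0.5931, -0.0325, 0.1171]
tcp_rot: [-89.8, -0.0, 93.7]
wrist_force: [-0.3, 0.2, -1.8]
opening: 0.0087
  T [-0.003 -0.03  -0.013] F [-0.3  0.2 -1.8] yaw 93.74 q6 -6.88 e6 -0.0 op 0.0087 t 15.5
```

No contact so far. I'll step down until the rim lands.

```bash

python3 -m jog '[[0.95,0,0,-0.08,0,0,0],[0.95,0,0,-0.08,0,0,0]]'|grep -E 'pos|force'
python3 -m jog '[[0.95,0,0,-0.04,0,0,0],[0.95,0,0,-0.04,0,0,0]]'|grep -E 'pos|force'
python3 -m jog '[[0.95,0,0,-0.04,0,0,0],[0.95,0,0,-0.04,0,0,0]]'|grep -E 'pos|force'
```

```text
ee_pos: [0.5941, -0.0325, 0.1175]
wrist_force: [-0.2, -0.1, -1.5]
ee_pos: [0.5942, -0.0325, 0.1165]
wrist_force: [-0.1, -0.3, -1.3]
ee_pos: [0.594, -0.0325, 0.1153]
wrist_force: [0.4, 0.3, -1.3]
```

```bash

python3 -m jog '[[0.95,0,0,-0.04,0,0,0],[0.95,0,0,-0.04,0,0,0]]'|grep -E 'pos|force'
python3 -m jog '[[0.95,0,0,-0.03,0,0,0],[0.95,0,0,-0.03,0,0,0]]'|grep -E 'pos|force'; python3 t.py
```

```text
ee_pos: [0.5941, -0.0325, 0.1151]
wrist_force: [-3.0, 0.6, 4.5]
ee_pos: [0.5942, -0.0325, 0.1151]
wrist_force: [-3.4, 0.7, 9.8]
  T [0.153 0.835 0.006] F [-3.4  0.7  9.8] yaw 93.74 q6 -6.87 e6 -0.009 op 0.0086 t 16.5
```

The rim landed at the expected height (TCP 0.115, rim about 0.045). Now I'll let go, rise and check.

```bash

python3 -m jog '[[0.85,0,0,0.03,0,0,0],[0.7,0,0,0.03,0,0,0],[0.62,0,0,0.03,0,0,0],[0.62,0,0,0.03,0,0,0]]'|grep -E 'force|open'
python3 -m jog '[[0.62,0,0,0.6,0,0,0],[0.62,0,0,1.6,0,0,0],[0.62,0,0,3,0,0,0],[0.62,0,0,4.8,0,0,0],[0.62,0,0,4.8,0,0,0]]'
python3 look.py w7 cover; python3 - <<'E'
from h import *
d=np.load('w7.npy');o=dict(np.load('w7_o.npz'))
k=d>0;w=world('wrist',np.argwhere(k),d[k],obs=o)
w=w[np.hypot(w[:,0]-.594,w[:,1]+.0335)<.05]
t=w[(w[:,2]>.098)&(w[:,2]<.113)];f=w[(w[:,2]>.128)&(w[:,2]<.14)]
print('can',len(t),cv2.minEnclosingCircle(t[:,:2].astype(np.float32)),np.median(t[:,2]),np.polyfit(t[:,0],t[:,2],1)[0],np.polyfit(t[:,1],t[:,2],1)[0])
print('fin',len(f),cv2.minAreaRect(f[:,:2].astype(np.float32)),f.mean(0))
E
```

```text
wrist_force: [-0.1, -0.6, -0.4]
opening: 0.0324
time: 17.4
ee_pos: [0.5955, -0.0326, 0.2421]
tcp_rot: [-90.6, 0.1, 93.7]
wrist_force: [0.4, -0.4, 0.4]
opening: 0.0325
17.4 [ 0.5955 -0.0326  0.2421] [-9.055e+01  7.000e-02  9.374e+01] [-3.1 11.2 18.2 96.5 -0.  -6.9] [ 0.45 -0.43  0.38] [-0.023 -0.032  0.034]
cover 0.78 [113. 120.] [ 0.536 -0.192  0.061] 0.09 [135.  90. 106.]
cover 0.71 [175. 255.] [ 0.588 -0.033  0.107] 0.135 [111. 111. 114.]
cover 0.61 [49. 38.] [ 0.442 -0.325  0.057] 0.09 [118. 111.  52.]
cover 0.55 [  3. 104.] [ 0.386 -0.243  0.019] 0.047 [79. 53. 60.]
can 1455 ((0.5934054255485535, -0.032748743891716), 0.023966794833540916) 0.10656851652861704 0.01983379268525886 0.001217082434854056
fin 365 ((0.5937128663063049, -0.032810766249895096), (0.029505422338843346, 0.008916834369301796), 3.7216007709503174) [ 0.59302213 -0.03285449  0.1342375 ]
```

View pics/w7.png

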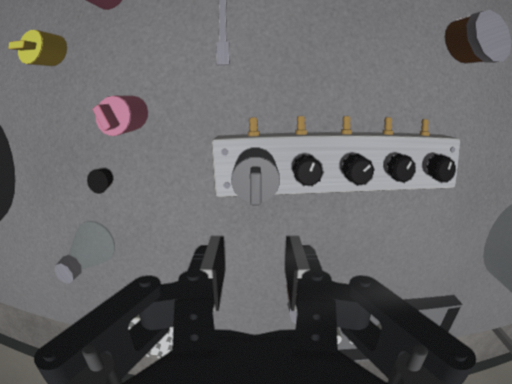

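The cover stands level over the bar valve at (175,255). Its top is at 0.107 m (45 + 62 mm), the knob marks look as they did before, and the gripper is clear.

```bash
python3 -c "
from workcell import bot
print(bot.job_done())"
```

```text
the job is handed in; nothing more can be done
None
```

I closed the bar valve, set the grey lock-out cover over it with its rim on the manifold, let go and handed the job in at about 17.5 s.

**Valve:** I turned it clockwise about 38° in all. The turning moment began to climb about 22° in, levelled off near 0.25 N m, and I went on to about 15.7° past the seat. After I let go, the bar sat at 19.8°, which fits the expected spring-back and leaves it about 12° past the seat. I placed the seat by feel from moment readings with noise of up to about 0.05 N m, so that angle is good to about 1°. The last readings, at 0.16 to 0.19 N m, were below the steady 0.25.

**Cover:** The rim met the manifold at the expected height, pressed with about 10 N. Afterwards the cover stood level, its top at 0.107 m as it should be, within about 1 mm of the valve axis.

**Surroundings:** The round knobs' marks looked unchanged in the wrist pictures before and after the cover was placed. No unexpected contact forces showed, and the gripper was clear of everything at the end. I did not measure the bystander objects again.

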